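Clamp the wax tin and snap its lid home

ROBOT

A 6-joint arm with a two-finger parallel gripper is mounted at the origin on the work surface. World frame = base frame: x ahead of the robot, y to its left, z up, the work surface at z = 0. Lengths are in mm, angles in rad, forces in N, time in s.
With the tool pointing down it reaches from about 350 to 875 mm from the base axis. Payload 4.2 kg.
Tool frame: the origin (TCP) lies between the finger pads; the fingertips stand 17 mm ahead of it and the grasp point (between the pads) lies 2 mm behind it (tip_reach is the distance from the TCP to the fingertips, in mm); z points along the fingers, y is the line along which they close (so a half turn about z gives the same grasp; the last joint's range is limited). The gripper opens to 87 mm and grips with 3 to 60 N. Pads are 19 mm wide; open, the fingers measure 117 mm over their backs; the gripper's body (75 mm by 190 mm) begins 51 mm behind the grasp point.
Start: joints at [1.589, 0.385, 0.008, 0, -1.194, -0.259], TCP at [149.018, 606.954, 239.55] pointing down, gripper open.
Joint ranges: [-3.14, 3.14], [-1.21, 2.06], [-1.07, 1.41], [-3.16, 2.05], [-2.99, -0.16], [-3.1, 3.1]. Speed limits (rad/s): [2.79, 2.79, 3.14, 3.14, 3.14, 3.14].

INTERFACE

Orientations are given as a rotation vector (axis times angle).
In Python, from cell import * gives the robot as it stands.
- The arm moves only by the tool carry_out, never from a script. Its arguments are lists of equal length, an entry for each row: "offset": the shift along the tool's x, y, z scaled (see below), a list of three; "twist": the turn, a rotation vector about the tool's x, y, z scaled (see below), a list of three; "fingers": the finger opening in mm, from 0 to 87. A call has 1 to 8 rows; each row is the pose to reach, as a shift and turn from the pose commanded when the call began, along the tool's axes at that moment; what a row does not reach only later rows make up. The controller multiplies each number of a shift by 0.4 m and each number of a turn by 90 degrees. A row lasts 1/10 s, in which the tool goes at most 50 mm and 8.59 degrees, less where a joint would pass 70% of its speed; a pose out of reach is approached as far as the arm can. A call with a number of a shift or a turn outside -1 to 1 is refused whole. A call with a gripper value outside its range is refused whole. The fingers move at their own pace and stop on an object; "force" is the grip in N (left out, the last holds). Time passes only in rows, so rows that repeat a pose let the fingers close. It gives the time, the measured TCP pose, the force, the opening and the grip force at its end, in the units of the state.
- observe(): the state, without advancing time (a new reading comes with each control period).
- capture(name): name is "side" or "top" or "wrist"; returns the picture (400x640x3 uint8, blue, green, red); there is no depth.
- get_calibration(name): a dict with "fx", "fy", "cx", "cy" (pixels), "world_from_camera" (4x4, takes a point from camera to world coordinates); the wrist camera has in their place "T_tool_cam" (4x4, takes a point from camera to tool coordinates, whose origin is the TCP and whose axes are the flange's). Camera axes: x right, y down, z forward; pixel columns grow to the right and rows downward; lengths in mm; the calibration is good to about 2 mm. The wrist camera is an equidistant fisheye: a pixel r from the principal point sees the ray r / f radians off the axis. A picture is of the moment at which its call begins: read the wrist's pose just before it. get_calibration takes no time and is no camera call.
- finish_job(): hands the job in; it is judged then, once.
The state is a dict: "clock": time; "q": joint angles; "joint_velocities": joint speeds; "joint_efforts": joint torques, N m; "tool_pos": TCP position; "ee_rot": TCP orientation; "ft_force": force on the tool from outside, world axes, zero at the start; "wrist_torque": the same for the moment, N m; "finger_gap": finger opening in mm; "grasp_force": force on a finger pad.
Only numpy, scipy, OpenCV 4.12 (cv2) and the standard library are available. Lean on these libraries where they do the work, as an engineer would, in place of code of your own. Each camera call takes 0.05 s, during which the arm holds its last target. There are 200 camera calls.

TASK

Slide the holder's moving jaw along until it presses the tin firmly against the V-shaped stop, and leave it shut there. Then put the lid with the knob on the tin and press it straight down, on past the click, until it is fully home. Finish while you are still pressing the lid down firmly with the gripper (do not let go or back off), and leave the other things on the bench where they are.

Things in the scene. Friction and masses are not known exactly. Their poses are not given: they have to be found in the camera images.
- holder: Aluminium tin holder fixed to the bench: base plate 100 (x) x 240 (y) x 10 mm high, from y = -90 to +150 mm of its origin, which lies on the bench. At its -y end stands the V-shaped stop, 48 mm high above the bench, open towards +y; a tin bedded in the V has its axis at x = 0, y = -30 mm. The sliding jaw closes from the +y end towards -y.
- jaw (a joint): Travel of the sliding jaw, m: 0 fully open, grows as the jaw moves along the holder's -y; the jaw face is at holder y = 0.075 - value. It meets a bedded tin at about 0.073; range 0 to 0.09. It starts at 0 to 0.03, drags with about 2.5 N of friction and stays where it is left.
- jaw_face (a point): Middle of the flat front face of the sliding jaw (the face that meets the tin; 70 mm wide along x, 38 mm tall, top 48 mm above the bench); axes as the holder's. The jaw plate is 12 mm thick (along y).
- jaw_post (a point): Centre of the top of the black upright post by which the jaw is moved: 30 mm (holder x) x 12 mm (holder y), top 75 mm above the bench, standing 53 mm behind the jaw face with a 35 mm gap to the jaw plate. Axes as the holder's.
- tin: Round steel tin of paste wax, loose, 0.3 kg, standing on the holder's base plate. Origin at the centre of its underside, z up. Body 64 mm diameter, 46 mm high; above it a neck 54 mm diameter up to 66 mm, its top 5 mm tapering to 50 mm. Four small sprung clips stand out of the neck (to 62 mm diameter, at 55 mm height) and give way inwards when the lid is pressed over them.
- lid: Round steel clip-on lid, loose, 70 g, lying right way up on the bench. Origin at the centre of its skirt's underside, z up. 66 mm diameter, 21 mm high, plus a round knob 22 mm diameter, 20 mm high. Inside 18 mm deep, 57 mm bore. Fully home its origin is 48 mm above the tin's; merely laid on it rests about 12 mm higher. It takes about 7 to 15 N; resistance drops near 55 mm: press on.
- lid_top (a point): Centre of the top of the lid's knob, 41 mm above the lid's origin.
- jar_lid: A different, plain flat steel lid without a knob, 82 mm diameter, 13 mm high, origin under its centre; not needed, leave alone.
- cork: Cork block 60 x 100 x 38 mm, origin under its centre; leave alone.
- wax: Wax block 45 x 90 x 22 mm, origin under its centre; leave alone.
- brush: Nylon brush with wooden back, 55 x 130 x 42 mm, lying bristles down, origin under its centre; leave alone.
- scraper: Clear plastic scraper plate 60 x 140 x 5 mm lying flat, origin under its centre; leave alone.
- lamp: Cordless bench lamp, round foot 100 mm diameter, 170 mm tall, origin under its foot; leave alone.
- tape: Roll of tape, 90 mm diameter, 20 mm high, lying flat, origin under its centre; leave alone.

How it is judged (in metres and radians):
On the way, in this order (a step that is already met when the one before it is completed fails the run):
1. the jaw is pushed shut on the tin: the tin is bedded in the V stop and jaw and tin press on each other with more than 3 N (contact force between jaw and tin above 3 N and y of tin in the frame of holder below -0.0255 m), for 0.2 s.
2. the lid is snapped fully home on the clamped tin (z of lid in the frame of tin below 0.0495 m and horizontal distance between lid and tin below 0.003 m and angle between the z axis of lid and the z axis of tin, either way round below 0.06 rad), for 0.1 s.
At the end, for the whole second after the job is handed in: Lid fully home (within 1.5 mm of seated height, 3 mm of centre, 0.06 rad of level) and still pressed by the gripper (over 4 N between lid and tin, fingers on the lid); tin upright in the V stop (within 4.5 mm), jaw still shut on it (gap under 2.5 mm) (all of step 2 and z of lid in the frame of tin above 0.045 m and contact force between lid and tin above 4 N and contact force between the fingers and lid above 3 N and angle between tin's own z axis and vertical below 0.06 rad and y of tin in the frame of holder between -0.034 and -0.0255 m and y of tin in the frame of jaw_face above -0.0345 m); the arm keeps its last pose, push and grip.
It fails at once if a bystander is moved by more than 30 mm (distance of any of jar_lid, cork, wax, brush, scraper, lamp, tape from where it was at the start of the episode above 0.03 m).
It also fails if it takes over 72 s, if anything falls off the work surface, if the arm or the gripper's body presses on something with over 40 N, if the wrist force passes 120 N, or if a joint passes its speed limit or range.

## Working session

There is one attempt and no reset: what is moved stays moved. The work goes in short steps, Python scripts to look and compute and a tool call to move; the robot and the scene stay as the last step left them, time stands still between calls to the robot, and variables do not carry over. Pictures are saved under pics/ and viewed, at most 10 in all, crops included, and the job is handed in when it is done.

Besides the shell and the picture viewer there is one more tool, called after "Emit:" by a JSON object that holds its "fn" and its "kwargs". carry_out: Moves the arm, as the interface text tells. Shifts and turns lie within -1 to 1; 1 stands for 0.4 m of shift or 90 degrees of turn. Its arguments: {"type":"object","properties":{"offset":{"type":"array"},"twist":{"type":"array"},"fingers":{"type":"array"},"force":{"type":"number"}},"required":["offset","twist","fingers"]}

```bash
mkdir -p pics; cat > h.py <<'E'
from cell import *
import numpy as np, cv2
from scipy.spatial.transform import Rotation as R
def snap(n,f):
    s=observe(); im=capture(n); cv2.imwrite('pics/'+f,im); return s,im
E
python3 - <<'E'
from h import *
for n in("top","side","wrist"):
    s,im=snap(n,n+'0.png'); print(n,get_calibration(n))
print(s)
E
```

```text
top {'fx': 473.319484647436, 'fy': 473.319484647436, 'cx': 317.7556572646123, 'cy': 205.5673373600046, 'world_from_camera': array([[ 1.15044111e-02, -9.93754381e-01,  1.10994945e-01,
         4.32424205e+02],
       [-9.99875212e-01, -1.26344721e-02, -9.48319373e-03,
        -6.62356663e+00],
       [ 1.08263279e-02, -1.10871996e-01, -9.93775725e-01,
         1.51318241e+03],
       [ 0.00000000e+00,  0.00000000e+00,  0.00000000e+00,
         1.00000000e+00]])}
side {'fx': 429.25177771041103, 'fy': 429.25177771041103, 'cx': 318.43598437097785, 'cy': 200.94557352185845, 'world_from_camera': array([[ 9.89926116e-01, -9.86624279e-02,  1.01548066e-01,
         4.64056367e+02],
       [-1.41336392e-01, -6.46136276e-01,  7.50021291e-01,
        -8.67996401e+02],
       [-8.38503240e-03, -7.56818101e-01, -6.53571766e-01,
         8.18433978e+02],
       [ 0.00000000e+00,  0.00000000e+00,  0.00000000e+00,
         1.00000000e+00]])}
wrist {'fx': 309.70691628693146, 'fy': 309.70691628693146, 'cx': 315.6822399748832, 'cy': 196.29990285818008, 'T_tool_cam': array([[-4.86570188e-04, -9.65175559e
[... 325 characters left out ...]
array([ 1.58858963e+00,  3.85503646e-01,  6.80068648e-03, -4.07824322e-04,
       -1.19400871e+00, -2.58599227e-01]), 'joint_velocities': array([-6.47874135e-04, -2.53049622e-03,  2.90431031e-03,  2.68169001e-03,
       -9.21908702e-05, -6.27517631e-04]), 'joint_efforts': array([-3.66913282e-04, -3.91688132e+01,  1.87936413e+01,  4.23197553e+00,
        1.34560140e-02, -6.93901734e-05]), 'tool_pos': array([148.92276626, 606.49754452, 238.57345915]), 'ee_rot': array([ 3.11688495e+00, -3.77344077e-01, -1.75203172e-04]), 'ft_force': array([ 0.58815822,  0.24898046, -0.82483213]), 'wrist_torque': array([ 0.0014603 , -0.0230643 , -0.03257705]), 'grasp_force': 0.0, 'finger_gap': 86.88932173575492}
```

View pics/top0.png

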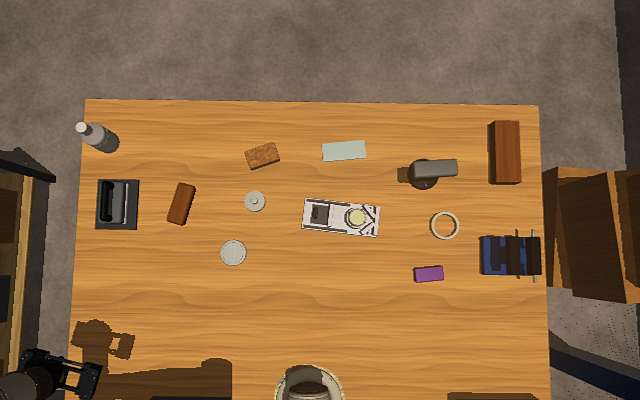

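View pics/side0.png

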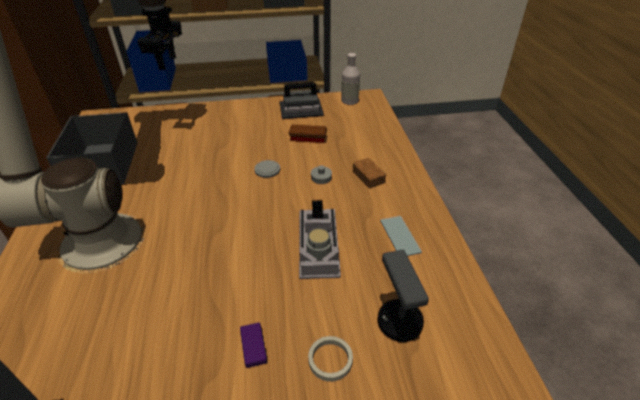

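The top view shows the holder around (340,217), with the V to the right (world −y), the post at (319,214) and the tin at (357,217). The knobbed lid is at (255,201). In the side view the tin is at (318,238), the post at (317,208) and the lid at (320,174). Next I'll work out coarse positions.

```bash
cat >> h.py <<'E'
def ray(n,u,v,s=None):
    c=get_calibration(n); p=np.array([(u-c['cx'])/c['fx'],(v-c['cy'])/c['fy']])
    if n=='wrist':
        r=np.hypot(*p); d=np.r_[p/r*np.sin(r),np.cos(r)] if r>0 else np.array([0,0,1.])
        T=np.eye(4);T[:3,:3]=R.from_rotvec(s['ee_rot']).as_matrix();T[:3,3]=s['tool_pos'];M=T@c['T_tool_cam']
    else: d=np.r_[p,1];M=c['world_from_camera']
    d=M[:3,:3]@d; return M[:3,3],d/np.linalg.norm(d)
def tri(rays):
    A=0;b=0
    for o,d in rays:
        P=np.eye(3)-np.outer(d,d);A=A+P;b=b+P@o
    x=np.linalg.solve(A,b); return x,[np.linalg.norm((np.eye(3)-np.outer(d,d))@(x-o)) for o,d in rays]
def atz(r,z): return r[0]+r[1]*(z-r[0][2])/r[1][2]
E
python3 - <<'E'
from h import *
for k,a,b in (('tin',(357,216.5),(318,235)),('post',(319,212),(317,202)),('lid',(255,201),(320.5,170))):
    print(k,*tri([ray('top',*a),ray('side',*b)]))
s=observe();print(R.from_rotvec(s['ee_rot']).as_matrix().round(3))
t=cv2.imread('pics/top0.png')[180:245,225:395];q=cv2.imread('pics/side0.png')[155:285,285:355]
t=cv2.resize(t,None,fx=3,fy=3,interpolation=2);q=cv2.resize(q,None,fx=4,fy=4,interpolation=2)
o=np.zeros((520,790,3),np.uint8);o[:195,:510]=t;o[:,510:]=q;cv2.imwrite('pics/c0.png',o)
E
```

```text
tin [ 560.75899654 -140.45697938   75.60150058] [np.float64(0.1886220670013682), np.float64(0.18862206700153647)]
post [573.64871333 -24.34759239  80.07098379] [np.float64(0.7986671147469175), np.float64(0.7986671147469218)]
lid [611.39393214 176.89170358  31.89151229] [np.float64(1.560934479000921), np.float64(1.5609344790008741)]
[[ 0.971 -0.239 -0.   ]
 [-0.239 -0.971 -0.002]
 [ 0.     0.002 -1.   ]]
```

View pics/c0.png

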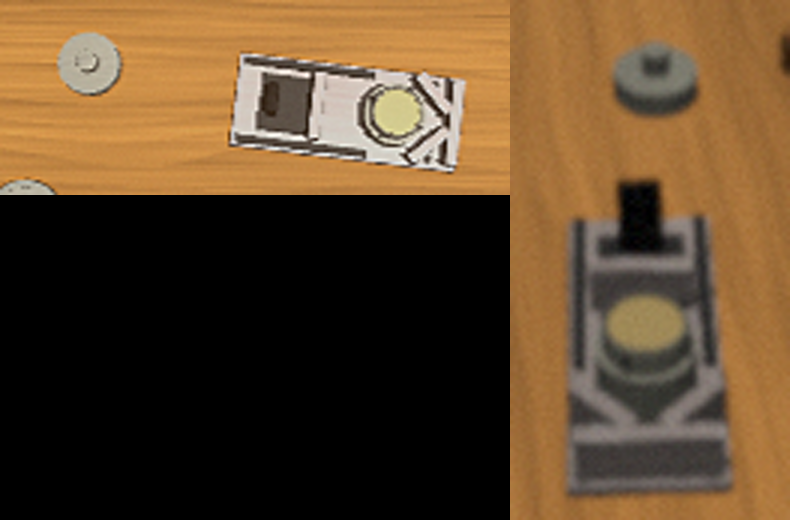

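The crop shows the holder yawed by about −6.3° and the jaw open, with the tin already near the V. The triangulated heights are 76 for the tin and 80 for the post, which are close enough. I'll move over the lid for precise wrist views.

Emit:
{"fn": "carry_out", "kwargs": {"offset": [[0.87,0.49,0.06],[0.87,0.49,0.06],[0.87,0.49,0.06],[0.87,0.49,0.06],[0.87,0.49,0.06],[0.87,0.49,0.06],[0.87,0.49,0.06],[0.87,0.49,0.06]], "twist": [[0,0,-0.082],[0,0,-0.082],[0,0,-0.082],[0,0,-0.082],[0,0,-0.082],[0,0,-0.082],[0,0,-0.082],[0,0,-0.082]], "fingers": [87,87,87,87,87,87,87,87]}}

```text
clock: 0.95
tool_pos: [441.2, 332.0, 215.4]
ee_rot: [3.137, -0.175, -0.0]
ft_force: [-0.3, 0.7, 0.1]
finger_gap: 86.8
grasp_force: 0.0
```

```bash
cat >> h.py <<'E'
def go(xyz,yaw=None):
    "offset/twist numbers to bring measured TCP to xyz with tool x at world angle yaw (deg)"
    s=observe();M=R.from_rotvec(s['ee_rot'])
    o=M.inv().apply(np.array(xyz)-s['tool_pos'])/400
    t=0
    if yaw is not None:
        Y=np.deg2rad(yaw);c,n=np.cos(Y),np.sin(Y)
        D=R.from_matrix(np.array([[c,n,0],[n,-c,0],[0,0,-1]]))
        t=(M.inv()*D).as_rotvec()/(np.pi/2)
    print('t',s['clock'],'pos',s['tool_pos'].round(1),'F',s['ft_force'].round(1),'gap',s['finger_gap'],'offset',o.round(4),'twist',np.round(t,4))
E
python3 -c "
from h import *
go([611,177,200],-6.3)"
```

```text
t 0.95 pos [441.2 332.  215.4] F [-0.3  0.7  0.1] gap 86.77797875607331 offset [0.4651 0.3378 0.0384] twist [ 0.      0.0001 -0.0011]
```

Emit:
{"fn": "carry_out", "kwargs": {"offset": [[0.465,0.338,0.038],[0.465,0.338,0.038],[0.465,0.338,0.038],[0.465,0.338,0.038],[0.465,0.338,0.038],[0.465,0.338,0.038]], "twist": [[0,0,0],[0,0,0],[0,0,0],[0,0,0],[0,0,0],[0,0,0]], "fingers": [87,87,87,87,87,87]}}

```text
clock: 1.55
tool_pos: [611.8, 175.4, 198.7]
ee_rot: [3.135, -0.184, -0.002]
ft_force: [-0.3, -0.5, -0.9]
finger_gap: 87.0
grasp_force: 0.0
```

```bash
python3 - <<'E'
from h import *
import pickle
s,im=snap('wrist','wl1.png');pickle.dump(s,open('wl1.pkl','wb'))
go([575,-20,215],-6.3)
E
```

```text
t 1.6 pos [610.6 176.8 199.1] F [-0.3 -0.3 -0.5] gap 86.9107143344668 offset [-0.0316  0.4989 -0.0393] twist [ 0.0006  0.0011 -0.0036]
```

Emit:
{"fn": "carry_out", "kwargs": {"offset": [[-0.05,0.2,-0.04],[-0.05,0.2,-0.04],[-0.05,0.2,-0.04],[-0.05,0.2,-0.04]], "twist": [[0,0,0],[0,0,0],[0,0,0],[0,0,0]], "fingers": [87,87,87,87]}}

```text
clock: 2.0
tool_pos: [580.6, 101.8, 217.0]
ee_rot: [-3.136, 0.175, -0.002]
ft_force: [0.8, 0.6, -0.2]
finger_gap: 87.2
grasp_force: 0.0
```

```bash
python3 - <<'E'
from h import *
import pickle
s,im=snap('wrist','wl2.png');pickle.dump(s,open('wl2.pkl','wb'))
go([575,-20,215],-6.3)
E
```

```text
t 2.05 pos [580.8 102.3 216.6] F [0.4 0.3 0.6] gap 86.83120475307504 offset [0.0195 0.3054 0.0039] twist [-0.0004 -0.0003 -0.0007]
```

Emit:
{"fn": "carry_out", "kwargs": {"offset": [[0.02,0.3,0],[0.02,0.3,0],[0.02,0.3,0],[0.02,0.3,0],[0.02,0.3,0]], "twist": [[0,0,0],[0,0,0],[0,0,0],[0,0,0],[0,0,0]], "fingers": [40,40,40,40,40]}}

```text
clock: 2.55
tool_pos: [575.9, -17.9, 216.0]
ee_rot: [-3.137, 0.175, 0.0]
ft_force: [0.7, -0.5, -1.0]
finger_gap: 55.2
grasp_force: 0.0
```

```bash
python3 - <<'E'
from h import *
import pickle
s,im=snap('wrist','wh1.png');pickle.dump(s,open('wh1.pkl','wb'))
go([575,-20,215],-6.3)
a=cv2.imread('pics/wl1.png');b=cv2.imread('pics/wl2.png')
o=np.hstack([cv2.resize(a,(800,500))[:, :],]);
p=np.vstack([np.hstack([cv2.resize(x,(400,250),interpolation=3) for x in(a,b)]),cv2.resize(im,(560,350))[:, :].copy() if 0 else np.zeros((350,800,3),np.uint8)])
p[250:,:560]=cv2.resize(im,(560,350),interpolation=3);cv2.imwrite('pics/ov.png',p)
E
```

```text
t 2.6 pos [576.  -17.4 216. ] F [ 0.6  0.4 -0. ] gap 50.65383648473507 offset [-0.0017  0.0066  0.0026] twist [-0.0001  0.0001 -0.0003]
```

View pics/ov.png

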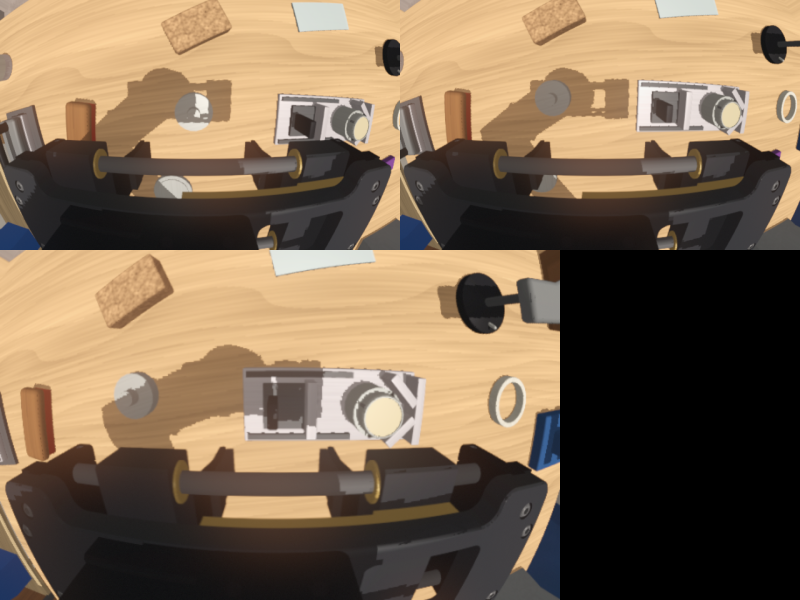

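The three wrist views show both the lid and the holder clearly. I'll enlarge them.

```bash
python3 - <<'E'
import cv2,numpy as np
I={k:cv2.imread(f'pics/{k}.png') for k in('wl1','wl2','wh1')}
C=lambda k,x,y,w,h,f:cv2.resize(I[k][y:y+h,x:x+w],None,fx=f,fy=f,interpolation=2)
o=np.zeros((600,800,3),np.uint8)
o[:330,:660]=C('wh1',275,125,220,110,3)
for i,(k,x,y) in enumerate((('wl1',275,140),('wl2',210,122),('wh1',120,130))): o[340:580,i*260:i*260+240]=C(k,x,y,60,60,4) if 0 else C(k,x,y,80,80,3)
cv2.imwrite('pics/z1.png',o)
cv2.imwrite('pics/z2.png',C('wl2',370,115,195,110,4))
E
```

```text
(no output)
```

View pics/z1.png

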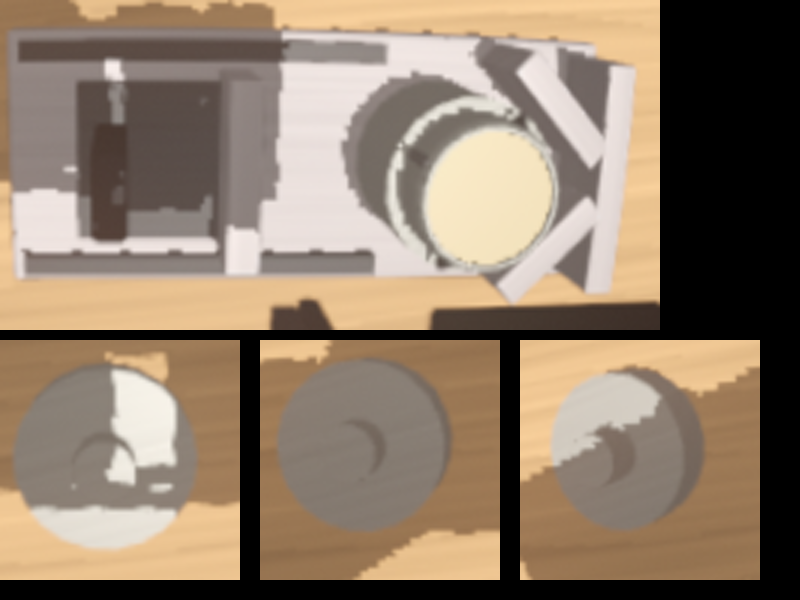

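View pics/z2.png

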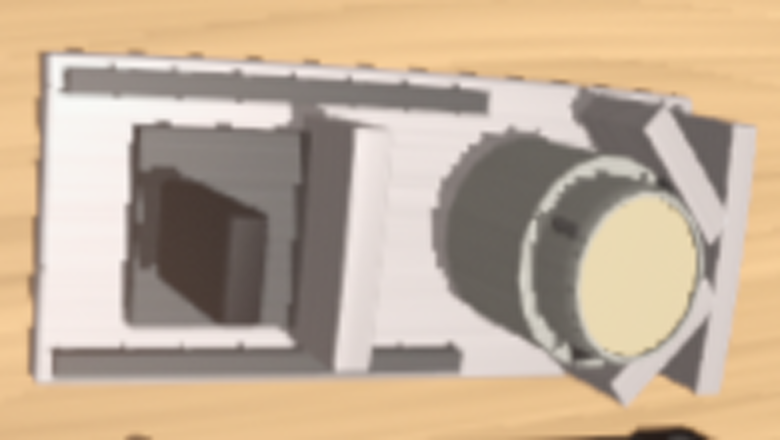

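Lid top disc centres are at wl1 (310,179), wl2 (243.7,156.7) and wh1 (152.3,166.7). The tin top is at wh1 (438.2,190.5) and wl2 (529.5,183.7). The post top is at wh1 (311.7,185.7) and wl2 (431.2,182).

```bash
python3 - <<'E'
from h import *
import pickle
S={k:pickle.load(open(k+'.pkl','rb')) for k in('wl1','wl2','wh1')}
r=lambda k,u,v:ray('wrist',u,v,S[k])
f=lambda n,l:print(n,*[np.round(x,1) for x in tri([r(*a) for a in l])])
f('lid21',[('wl1',310,179),('wl2',243.7,156.7),('wh1',152.3,166.7)])
f('tin76',[('wh1',438.2,190.5),('wl2',529.5,183.7)])
f('post75',[('wh1',311.7,185.7),('wl2',431.2,182)])
for k,u,v in(('wl1',310,179),('wl2',243.7,156.7),('wh1',152.3,166.7)):print('lid at 21',atz(r(k,u,v),21).round(1))
for k,u,v in(('wh1',438.2,190.5),('wl2',529.5,183.7)):print('tin at 76',atz(r(k,u,v),76).round(1))
for k,u,v in(('wh1',311.7,185.7),('wl2',431.2,182)):print('post at 75',atz(r(k,u,v),75).round(1))
W=lambda x,y:('wh1',275+x/3,125+y/3)
W2=lambda x,y:('wl2',370+x/4,115+y/4)
print('V wall top corners z48',*[atz(r(*p),48).round(1) for p in(W(635,68),W(610,293),W2(755,125),W2(718,393))])
print('base +y corners z10',*[atz(r(*p),10).round(1) for p in(W(10,30),W(17,278),W2(44,54),W2(38,380))])
print('jaw top z48: ',*[atz(r(*p),48).round(1) for p in(W(262,82),W(260,273),W2(388,127),W2(368,372))])
E
```

```text
lid21 [614.1 182.   18.8] [0.2 0.3 0.1]
tin76 [ 561.4 -139.1   74.8] [0. 0.]
post75 [577.2 -13.   72.5] [2.2 2.2]
lid at 21 [614.6 182.1  21. ]
lid at 21 [614.4 181.1  21. ]
lid at 21 [614.4 180.8  21. ]
tin at 76 [ 561.8 -138.6   76. ]
tin at 76 [ 561.7 -138.1   76. ]
post at 75 [580.  -13.3  75. ]
post at 75 [575.6 -12.2  75. ]
V wall top corners z48 [ 596.8 -212.8   48. ] [ 508.  -203.7   48. ] [ 597.7 -212.2   48. ] [ 508.4 -203.    48. ]
base +y corners z10 [628.   20.2  10. ] [529.9  31.   10. ] [627.9  22.4  10. ] [530.6  31.   10. ]
jaw top z48:  [602.9 -67.7  48. ] [534.6 -61.8  48. ] [604.1 -67.4  48. ] [533.9 -61.   48. ]
```

Everything checks out: holder origin ≈ (562.7,−120.5), yaw ≈ −6°, jaw ≈ 18 mm (about 55 mm to close), post ≈ (575,−12), and lid (614.4,181.3).

```bash
python3 -c "
from h import *
go([575.5,-12.2,70],-6.0)"
```

```text
t 2.6 pos [576.  -17.4 216. ] F [ 0.6  0.4 -0. ] gap 50.65383648473507 offset [-0.0025 -0.0128  0.3651] twist [-0.0001  0.0001 -0.0037]
```

Emit:
{"fn": "carry_out", "kwargs": {"offset": [[-0.0025,-0.013,0.1],[-0.0025,-0.013,0.2],[-0.0025,-0.013,0.28],[-0.0025,-0.013,0.34],[-0.0025,-0.013,0.365],[-0.0025,-0.013,0.365]], "twist": [[0,0,-0.004],[0,0,-0.004],[0,0,-0.004],[0,0,-0.004],[0,0,-0.004],[0,0,-0.004]], "fingers": [40,40,40,40,40,40], "force": 15}}

```text
clock: 3.2
tool_pos: [574.7, -12.5, 69.0]
ee_rot: [3.136, -0.163, -0.004]
ft_force: [-0.4, -0.2, 0.6]
finger_gap: 40.2
grasp_force: 0.0
```

Emit:
{"fn": "carry_out", "kwargs": {"offset": [[0,0,0],[0,0,0],[0,0,0],[0,0,0],[0,0,0],[0,0,0],[0,0,0]], "twist": [[0,0,0],[0,0,0],[0,0,0],[0,0,0],[0,0,0],[0,0,0],[0,0,0]], "fingers": [5,5,5,5,5,5,5], "force": 15}}

```text
clock: 3.9
tool_pos: [575.6, -13.5, 71.1]
ee_rot: [-3.137, 0.166, -0.002]
ft_force: [-1.3, 1.4, 4.9]
finger_gap: 11.7
grasp_force: 15.0
```

Emit:
{"fn": "carry_out", "kwargs": {"offset": [[0,0.02,0],[0,0.04,0],[0,0.06,0],[0,0.08,0],[0,0.095,0],[0,0.11,0],[0,0.12,0],[0,0.125,0]], "twist": [[0,0,0],[0,0,0],[0,0,0],[0,0,0],[0,0,0],[0,0,0],[0,0,0],[0,0,0]], "fingers": [5,5,5,5,5,5,5,5]}}

```text
clock: 4.7
tool_pos: [570.1, -63.0, 71.1]
ee_rot: [-3.136, 0.166, -0.002]
ft_force: [-1.8, 4.3, 6.6]
finger_gap: 11.9
grasp_force: 15.0
```

```bash
python3 -c "
from h import *
y=np.array([.105,.9945])
for i in range(3):
  s=observe();print(s['tool_pos'],s['ft_force'],(s['tool_pos'][:2]-[562.7,-120.5])@y-53);capture('side')"
```

```text
[570.13853959 -62.96334314  71.13217799] [-1.77312718  4.30688998  6.61034899] 5.001251907606452
[570.07679035 -63.17557942  71.080217  ] [-2.48901981  2.21533548  5.74407444] 4.783699251297804
[570.0795404  -63.17093703  71.0913675 ] [-1.95363372  2.64294024  5.80729673] 4.788604869468514
```

Emit:
{"fn": "carry_out", "kwargs": {"offset": [[0,0.0025,0],[0,0.005,0],[0,0.0075,0],[0,0.01,0],[0,0.01,0]], "twist": [[0,0,0],[0,0,0],[0,0,0],[0,0,0],[0,0,0]], "fingers": [5,5,5,5,5], "force": 30}}

```text
clock: 5.35
tool_pos: [569.7, -66.7, 71.1]
ee_rot: [-3.136, 0.166, -0.001]
ft_force: [-2.3, 3.1, 5.7]
finger_gap: 12.0
grasp_force: 30.0
```

Emit:
{"fn": "carry_out", "kwargs": {"offset": [[0,0.0025,0],[0,0.005,0],[0,0.0075,0],[0,0.0075,0]], "twist": [[0,0,0],[0,0,0],[0,0,0],[0,0,0]], "fingers": [5,5,5,5]}}

```text
clock: 5.75
tool_pos: [569.5, -68.4, 71.1]
ee_rot: [-3.135, 0.166, -0.002]
ft_force: [-2.7, 8.9, 7.3]
finger_gap: 12.0
grasp_force: 30.0
```

Emit:
{"fn": "carry_out", "kwargs": {"offset": [[0,0.003,0],[0,0.006,0],[0,0.006,0],[0,0.006,0],[0,0.006,0]], "twist": [[0,0,0],[0,0,0],[0,0,0],[0,0,0],[0,0,0]], "fingers": [5,5,5,5,5]}}

```text
clock: 6.25
tool_pos: [569.5, -68.6, 71.2]
ee_rot: [-3.132, 0.165, -0.003]
ft_force: [-3.6, 17.6, 7.6]
finger_gap: 11.7
grasp_force: 30.0
```

Emit:
{"fn": "carry_out", "kwargs": {"offset": [[0,0,0],[0,0,0],[0,0,0],[0,0,0],[0,0,0]], "twist": [[0,0,0],[0,0,0],[0,0,0],[0,0,0],[0,0,0]], "fingers": [40,40,40,40,40]}}

```text
clock: 6.75
tool_pos: [568.7, -73.1, 70.0]
ee_rot: [3.137, -0.167, -0.001]
ft_force: [-0.5, 0.6, 0.8]
finger_gap: 38.3
grasp_force: 0.0
```

```bash
python3 -c "
from h import *
go([569.5,-68.6,190],-6.0)"
```

```text
t 6.75 pos [568.7 -73.1  70. ] F [-0.5  0.6  0.8] gap 38.33929222467076 offset [ 0.0007 -0.0114 -0.2999] twist [ 0.0002  0.0004 -0.001 ]
```

Emit:
{"fn": "carry_out", "kwargs": {"offset": [[0,-0.011,0],[0,-0.011,-0.08],[0,-0.011,-0.18],[0,-0.011,-0.3],[0,-0.011,-0.3],[0,-0.011,-0.3]], "twist": [[0,0,0],[0,0,0],[0,0,0],[0,0,0],[0,0,0],[0,0,0]], "fingers": [40,40,40,50,50,50]}}

```text
clock: 7.35
tool_pos: [569.9, -68.0, 191.8]
ee_rot: [-3.136, 0.166, -0.005]
ft_force: [0.8, 0.3, -1.4]
finger_gap: 49.2
grasp_force: 0.0
```

```bash
python3 - <<'E'
from h import *
import pickle
s,im=snap('wrist','wt1.png');pickle.dump(s,open('wt1.pkl','wb'))
go([614.4,181.3,150],-6)
E
```

```text
t 7.4 pos [568.9 -68.1 190.2] F [0.2 0.8 0. ] gap 49.32189878431529 offset [ 0.0471 -0.632   0.1007] twist [-0.0003  0.0002 -0.0009]
```

Emit:
{"fn": "carry_out", "kwargs": {"offset": [[0.047,-0.632,0.1],[0.047,-0.632,0.1],[0.047,-0.632,0.1],[0.047,-0.632,0.1],[0.047,-0.632,0.1],[0.047,-0.632,0.1],[0.047,-0.632,0.1]], "twist": [[0,0,0],[0,0,0],[0,0,0],[0,0,0],[0,0,0],[0,0,0],[0,0,0]], "fingers": [50,50,50,50,50,50,50]}}

```text
clock: 8.1
tool_pos: [613.7, 182.2, 147.6]
ee_rot: [3.135, -0.162, -0.006]
ft_force: [0.1, -0.7, -0.4]
finger_gap: 50.5
grasp_force: 0.0
```

```bash
python3 - <<'E'
from h import *
import pickle
s,im=snap('wrist','wl3.png');pickle.dump(s,open('wl3.pkl','wb'))
a=cv2.imread('pics/wt1.png')
o=np.zeros((600,800,3),np.uint8)
o[:300]=cv2.resize(a[120:240,260:580],None,fx=2.5,fy=2.5,interpolation=2)
o[300:,:]=cv2.resize(im[120:240,160:480],None,fx=2.5,fy=2.5,interpolation=2);cv2.imwrite('pics/z3.png',o)
go([614.4,181.3,39.5],-6)
E
```

```text
t 8.15 pos [613.8 180.9 148.4] F [ 0.1 -0.7 -0.5] gap 49.64925441562335 offset [ 0.0023 -0.0018  0.2723] twist [ 0.0014  0.0021 -0.0002]
```

View pics/z3.png

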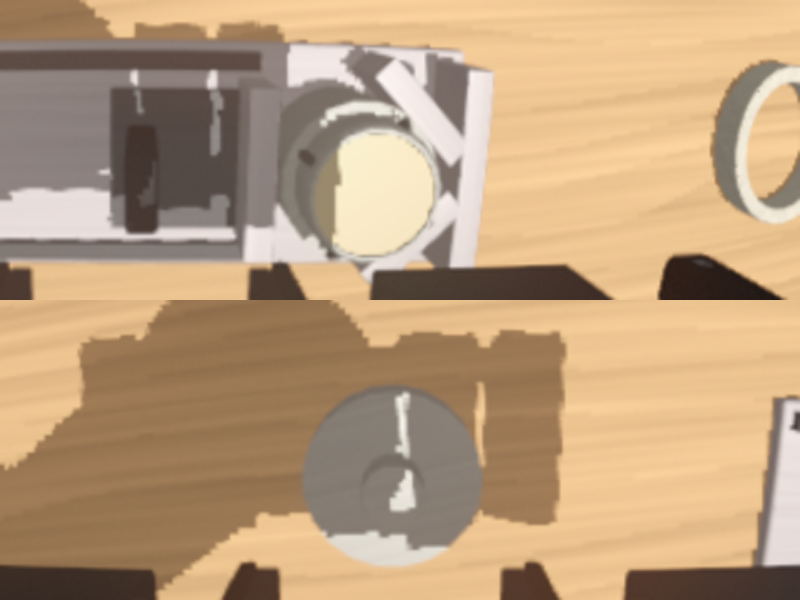

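The jaw is shut against the tin. The tin top centre is at wt1 (410.2,197.2) and the lid disc at wl3 (316.8,191.6).

```bash
python3 - <<'E'
from h import *
import pickle
L=lambda k:pickle.load(open(k+'.pkl','rb'))
print(atz(ray('wrist',410.2,197.2,L('wt1')),76),atz(ray('wrist',316.8,191.6,L('wl3')),21))
E
```

```text
[ 560.46276339 -151.4855548    76.        ] [614.57192213 181.93371681  21.        ]
```

Emit:
{"fn": "carry_out", "kwargs": {"offset": [[0.002,0,0.1],[0.002,0,0.19],[0.002,0,0.25],[0.002,0,0.272],[0.002,0,0.272],[0.002,0,0.272]], "twist": [[0,0,0],[0,0,0],[0,0,0],[0,0,0],[0,0,0],[0,0,0]], "fingers": [50,50,50,50,50,50]}}

```text
clock: 8.75
tool_pos: [616.5, 180.5, 42.9]
ee_rot: [-3.136, 0.167, -0.003]
ft_force: [1.2, 0.8, -0.0]
finger_gap: 49.6
grasp_force: 0.0
```

Emit:
{"fn": "carry_out", "kwargs": {"offset": [[0,0,0],[0,0,0],[0,0,0],[0,0,0],[0,0,0],[0,0,0],[0,0,0]], "twist": [[0,0,0],[0,0,0],[0,0,0],[0,0,0],[0,0,0],[0,0,0],[0,0,0]], "fingers": [10,10,10,10,10,10,10], "force": 15}}

```text
clock: 9.45
tool_pos: [615.7, 181.2, 41.8]
ee_rot: [-3.137, 0.166, -0.0]
ft_force: [-0.2, 0.6, 1.4]
finger_gap: 21.5
grasp_force: 15.0
```

Emit:
{"fn": "carry_out", "kwargs": {"offset": [[0,0,0],[0,0,-0.03],[0,0,-0.1],[0,0,-0.2],[0,0,-0.3],[0,0,-0.3]], "twist": [[0,0,0],[0,0,0],[0,0,0],[0,0,0],[0,0,0],[0,0,0]], "fingers": [10,10,10,10,10,10], "force": 40}}

```text
clock: 10.05
tool_pos: [619.2, 182.4, 169.4]
ee_rot: [-3.131, 0.164, -0.02]
ft_force: [0.5, -0.2, -0.6]
finger_gap: 21.2
grasp_force: 40.0
```

```bash
cat >> h.py <<'E'
def avg(n=8):
    P=[]
    for i in range(n): s=observe();P.append(np.r_[s['tool_pos'],s['ft_force'],s['ee_rot']*np.sign(s['ee_rot'][0])]);capture('side')
    P=np.array(P);print(P.mean(0).round(2),P[:,:3].std(0).round(2));return P.mean(0)
E
python3 - <<'E'
from h import *
p=avg();M=R.from_rotvec(p[6:])
print((M.inv().apply([-54,-333.2,0])/400).round(4), M.as_matrix().round(4))
E
```

```text
[ 6.1568e+02  1.8112e+02  1.6244e+02 -3.0000e-02  4.0000e-02 -1.1300e+00
  3.1300e+00 -1.7000e-01  0.0000e+00] [1.6  0.65 3.29]
[-0.0463  0.8426  0.0018] [[ 0.9944 -0.1056  0.001 ]
 [-0.1056 -0.9944 -0.0023]
 [ 0.0012  0.0022 -1.    ]]
```

Emit:
{"fn": "carry_out", "kwargs": {"offset": [[-0.046,0.843,0],[-0.046,0.843,0],[-0.046,0.843,0],[-0.046,0.843,0],[-0.046,0.843,0],[-0.046,0.843,0],[-0.046,0.843,0],[-0.046,0.843,0]], "twist": [[0,0,0],[0,0,0],[0,0,0],[0,0,0],[0,0,0],[0,0,0],[0,0,0],[0,0,0]], "fingers": [10,10,10,10,10,10,10,10]}}

```text
clock: 11.25
tool_pos: [560.2, -156.3, 160.7]
ee_rot: [3.136, -0.175, -0.003]
ft_force: [-0.2, -0.2, -0.9]
finger_gap: 20.7
grasp_force: 40.0
```

```bash
python3 - <<'E'
from h import *
import pickle
p=avg(10);p=avg(6)
s,im=snap('wrist','wt2.png');pickle.dump(s,open('wt2.pkl','wb'))
_,sd=snap('side','sd2.png')
o=np.zeros((600,800,3),np.uint8)
o[:,:520]=cv2.resize(im[110:260,250:380],(520,600),interpolation=2);o[:,530:]=cv2.resize(sd[150:270,290:344],(270,600),interpolation=2);cv2.imwrite('pics/z4.png',o)
E
```

```text
[ 5.6151e+02 -1.5248e+02  1.6116e+02  1.9000e-01 -7.0000e-02 -7.8000e-01
  3.1400e+00 -1.7000e-01 -0.0000e+00] [0.59 1.66 0.28]
[ 5.6180e+02 -1.5185e+02  1.6159e+02  1.0000e-02 -1.1000e-01 -1.0200e+00
  3.1400e+00 -1.6000e-01  0.0000e+00] [0.06 0.22 0.01]
```

View pics/z4.png

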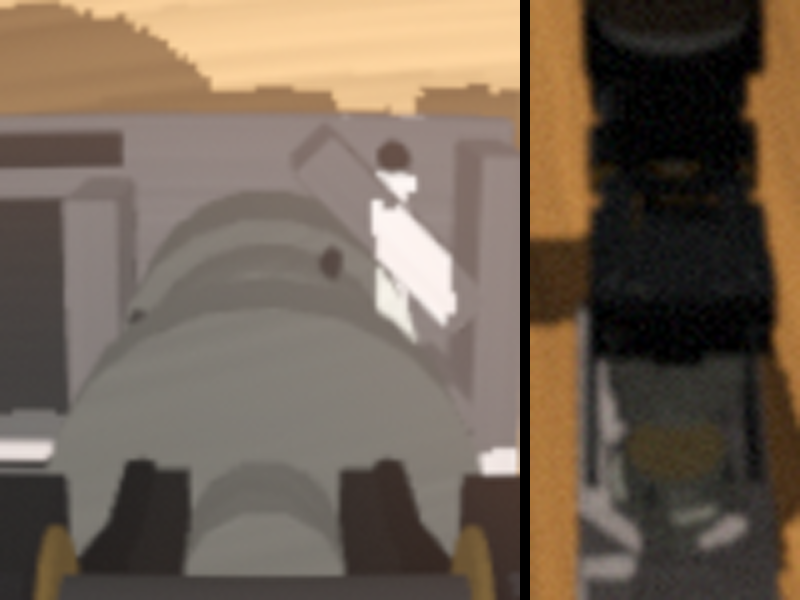

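The lid hangs level and looks centred over the tin. I'll check the knob position from wt2, where the knob top disc is at about (316.2,257.5).

```bash
python3 - <<'E'
from h import *
import pickle
s=pickle.load(open('wt2.pkl','rb'));print(s['tool_pos'])
print(atz(ray('wrist',316.2,257.5,s),160.9),atz(ray('wrist',316.2,238,s),160.9))
e=atz(ray('wrist',250+260/4,110+308/4,s),140.9);print('far rim',e,e[:2]-33*np.array([.9945,-.105]))
# tin neck/body far edge: body top rim z=56 far point (y~222?), 
for y in (190,243): print(y,atz(ray('wrist',250+265/4,110+y/4,s),56)[:2]-32*np.array([.9945,-.105]))
E
```

```text
[ 561.69359433 -152.21998943  161.57505046]
[ 559.7454581  -151.19119881  160.9       ] [ 570.82569537 -152.3638677   160.9       ]
far rim [ 592.70598556 -154.03897518  140.9       ] [ 559.88748556 -150.57397518]
190 [ 565.26160723 -151.94544997]
243 [ 554.30359075 -150.78288307]
```

Emit:
{"fn": "carry_out", "kwargs": {"offset": [[0.001,0,0.04],[0.001,0,0.08],[0.001,0,0.1],[0.001,0,0.11],[0.001,0,0.115],[0.001,0,0.115],[0.001,0,0.115],[0.001,0,0.115]], "twist": [[0,0,0],[0,0,0],[0,0,0],[0,0,0],[0,0,0],[0,0,0],[0,0,0],[0,0,0]], "fingers": [10,10,10,10,10,10,10,10]}}

```text
clock: 12.95
tool_pos: [562.4, -152.4, 116.2]
ee_rot: [3.137, -0.166, 0.002]
ft_force: [1.1, 0.2, -1.4]
finger_gap: 20.9
grasp_force: 40.0
```

Emit:
{"fn": "carry_out", "kwargs": {"offset": [[0,0,0.002],[0,0,0.004],[0,0,0.006],[0,0,0.008],[0,0,0.01],[0,0,0.01],[0,0,0.01],[0,0,0.01]], "twist": [[0,0,0],[0,0,0],[0,0,0],[0,0,0],[0,0,0],[0,0,0],[0,0,0],[0,0,0]], "fingers": [10,10,10,10,10,10,10,10]}}

```text
clock: 13.75
tool_pos: [561.9, -152.5, 111.6]
ee_rot: [3.137, -0.166, -0.001]
ft_force: [-0.8, -0.9, -0.5]
finger_gap: 20.8
grasp_force: 40.0
```

Emit:
{"fn": "carry_out", "kwargs": {"offset": [[0,0,0.002],[0,0,0.004],[0,0,0.006],[0,0,0.008],[0,0,0.01],[0,0,0.01],[0,0,0.01],[0,0,0.01]], "twist": [[0,0,0],[0,0,0],[0,0,0],[0,0,0],[0,0,0],[0,0,0],[0,0,0],[0,0,0]], "fingers": [10,10,10,10,10,10,10,10]}}

```text
clock: 14.55
tool_pos: [562.9, -152.5, 108.8]
ee_rot: [3.137, -0.165, 0.003]
ft_force: [-1.7, -1.4, 6.4]
finger_gap: 20.8
grasp_force: 40.0
```

Emit:
{"fn": "carry_out", "kwargs": {"offset": [[0,0,0.003],[0,0,0.006],[0,0,0.009],[0,0,0.012],[0,0,0.015],[0,0,0.015],[0,0,0.015]], "twist": [[0,0,0],[0,0,0],[0,0,0],[0,0,0],[0,0,0],[0,0,0],[0,0,0]], "fingers": [10,10,10,10,10,10,10]}}

```text
clock: 15.25
tool_pos: [561.5, -152.1, 100.5]
ee_rot: [-3.137, 0.167, 0.003]
ft_force: [-0.2, -0.3, -3.6]
finger_gap: 20.9
grasp_force: 40.0
```

Emit:
{"fn": "carry_out", "kwargs": {"offset": [[0,0,0.003],[0,0,0.006],[0,0,0.009],[0,0,0.012],[0,0,0.014],[0,0,0.014],[0,0,0.014]], "twist": [[0,0,0],[0,0,0],[0,0,0],[0,0,0],[0,0,0],[0,0,0],[0,0,0]], "fingers": [10,10,10,10,10,10,10]}}

```text
clock: 15.95
tool_pos: [562.2, -152.3, 99.7]
ee_rot: [3.136, -0.164, 0.002]
ft_force: [-6.7, 3.0, 16.9]
finger_gap: 20.7
grasp_force: 40.0
```

```bash
python3 -c "
from h import *
avg(5)"
```

```text
[ 5.6218e+02 -1.5235e+02  9.9690e+01 -7.0900e+00  3.1300e+00  1.7160e+01
  3.1400e+00 -1.6000e-01  0.0000e+00] [0.01 0.01 0.02]
```

Emit:
{"fn": "carry_out", "kwargs": {"offset": [[-0.002,0,0.002],[-0.004,0,0.004],[-0.004,0,0.004],[-0.004,0,0.004],[-0.004,0,0.004]], "twist": [[0,0,0],[0,0,0],[0,0,0],[0,0,0],[0,0,0]], "fingers": [10,10,10,10,10]}}

```text
clock: 16.7
tool_pos: [562.1, -152.3, 99.6]
ee_rot: [3.136, -0.163, 0.008]
ft_force: [-7.2, 3.2, 21.6]
finger_gap: 21.0
grasp_force: 40.0
```

```bash
python3 - <<'E'
from h import *
p=avg(5);print(R.from_rotvec(p[6:]).as_matrix()[:,2].round(4))
s,im=snap('wrist','wt4.png');_,sd=snap('side','sd4.png')
o=np.zeros((600,800,3),np.uint8)
o[:,:520]=cv2.resize(im[110:260,250:380],(520,600),interpolation=2);o[:,530:]=cv2.resize(sd[150:290,280:343],(270,600),interpolation=2);cv2.imwrite('pics/z5.png',o)
E
```

```text
[ 5.6206e+02 -1.5234e+02  9.9640e+01 -7.1400e+00  3.4300e+00  2.2150e+01
  3.1400e+00 -1.6000e-01  1.0000e-02] [0.01 0.01 0.01]
[ 0.0049 -0.0017 -1.    ]
```

View pics/z5.png

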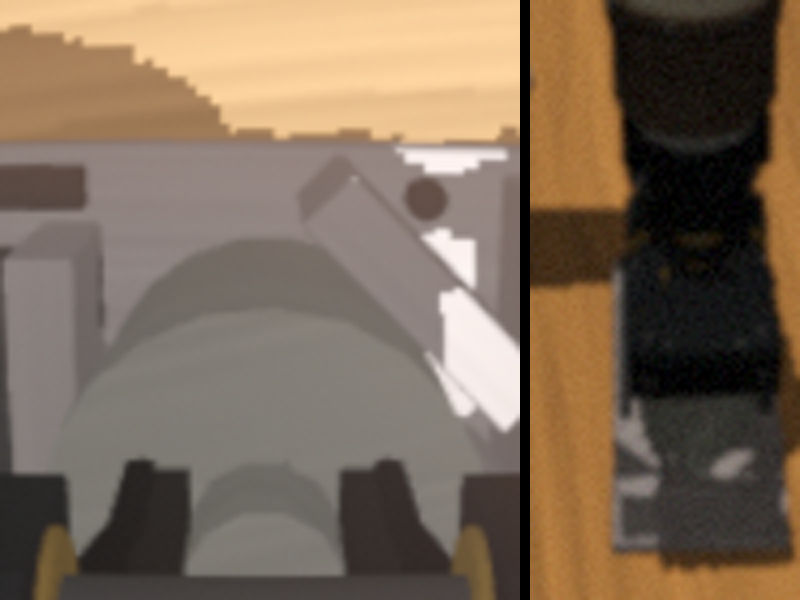

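The lid sits fully home and level (TCP at the seated height), pressed with about 22 N, and the jaw is against the tin. I'm handing it in.

```bash
python3 -c "
from h import *
print(finish_job())"
```

```text
the job is handed in; nothing more can be done
None
```

I shut the jaw on the tin, snapped the lid fully home, and handed the job in while still pressing the lid down with about 22 N; the hand-in gave no verdict, so I don't have the judged result.

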